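# Hang the drilling template on its two pins

## Robot

A 6-joint arm with a two-finger parallel gripper is mounted at the origin on the work surface. World frame = base frame: x ahead of the robot, y to its left, z up, the work surface at z = 0. Lengths are in m, angles in rad, forces in N, time in s.
With the tool pointing down it reaches from about 0.375 to 0.9 m from the base axis. Payload 3.1 kg.
Tool frame: the origin (TCP) lies at the very end of the fingers, on their centre line; the grasp point (between the pads) lies 19 mm behind it; z points along the fingers, y is the line along which they close (so a half turn about z gives the same grasp; the last joint's range is limited). The gripper opens to 87 mm and grips with 3 to 60 N. Pads are 19 mm wide; open, the fingers measure 117 mm over their backs; the gripper's body (75 mm by 190 mm) begins 51 mm behind the grasp point.
Start: joints at [-1.351, 0.527, 1.433, -0, 1.181, -0.178], TCP at [0.242, -0.576, 0.223] pointing down, gripper open.
Joint ranges: [-3.08, 3.08], [-0.75, 2.2], [0.22, 2.44], [-1.43, 4.57], [0, 2.65], [-2.85, 2.85]. Speed limits (rad/s): [2.79, 2.79, 3.14, 3.14, 3.14, 3.14].

## Interface

Orientations are given as a unit quaternion [x, y, z, w].
In Python, from rig import robot gives the robot as it stands. The module is installed in compiled form; this text tells all that it offers.
- The arm moves only by the tool servo_tool, never from a script. Its argument "rows" is one flat list of numbers, 5 for each row, row after row: the closure, from -1 (fully open) to 1 (shut), so that 0 is half open, then the shift along the tool's x, y, z in m, then the turn about the tool's z in degrees. A call has 1 to 5 rows; each row shifts and turns the commanded pose from where the row before left it, along the tool's axes as they then stand; what a row does not reach is not made up. A row lasts 1/12 s, in which the tool goes at most 41.7 mm and 7.16 degrees, less where a joint would pass 70% of its speed; a pose out of reach is approached as far as the arm can. A call with a gripper value outside its range is refused whole. The fingers move at their own pace and stop on an object; "newtons" is the grip in N (left out, the last holds). Time passes only in rows, so rows that do not move let the fingers close. It gives the time, the measured TCP pose, the force, the opening and the grip force at its end, in the units of the state.
- robot.get_obs(): the state, without advancing time (a new reading comes with each control period).
- robot.camera(name): name is "scene" or "side" or "wrist"; returns a dict with "pixels" (384x512x3 uint8, red, green, blue), "intrinsics" (3x3 intrinsics, pixels), "rvec" (rotation vector, rad) and "tvec" (3), from world to camera coordinates, as OpenCV has them; the wrist camera has in their place "mount" (4x4, takes a point from camera to tool coordinates, whose origin is the TCP and whose axes are the flange's). Camera axes: x right, y down, z forward; pixel columns grow to the right and rows downward; lengths in m; the calibration is good to about 2 mm. A picture is of the moment at which its call begins: read the wrist's pose just before it. There is no depth.
- robot.hand_in(): hands the job in; it is judged then, once.
Trained networks look in a picture, given as the dict that the camera call returned (one of the last four; its "shot" number tells which), for a name from the list of things; names that differ only in an ending like _2 or _b are one class to them, and where a whole thing is asked for, a point or a joint stands for the part that bears it (a point fixed in the world has none). Each returns a list of dicts, best first, with "score" (0 to 1); they miss things now and then, are a little off and sometimes report something else, mostly with a low value. They report only what shows in the picture. A call takes as long as a camera call.
- robot.spot_in(picture, query): "at" ([x, y, z] in m, in world coordinates, good to about 4 mm: the middle of the surface that is visible of it).
- robot.outline_of(picture, query): "region" (384x512 bool, what is visible of it).
- robot.place_of(picture, query): "at" ([x, y, z] in m, in world coordinates, good to about 4 mm: a listed point, or the origin of a listed thing).
The state is a dict: "time": time; "q": joint angles; "joint_velocities": joint speeds; "joint_torque": joint torques, N m; "position": TCP position; "tool_rot": TCP orientation; "ft_force": force on the tool from outside, world axes, zero at the start; "moment": the same for the moment, N m; "grip_width": finger opening in m; "grip_force": force on a finger pad.
Only numpy, scipy, OpenCV 4.12 (cv2) and the standard library are available. Lean on these libraries where they do the work, as an engineer would, in place of code of your own. Each camera call takes 0.05 s, during which the arm holds its last target. There are 200 camera calls.

## Task

Pick up the aluminium drilling template and hang it on the drilling fixture: get both holes over the two pins at once, feeling gently for them because the pin carriage is not at its centre, then let it down fully home, flat on the stone slab, and let go. Never force it against the pins or the slab, and leave the other things on the bench where they are.

Things in the scene. Friction and masses are not known exactly. Their poses are not given: they have to be found in the camera images.
- template_grip (a point): Drilling template, loose, ~0.35 kg: flat aluminium frame 110 (x) by 244 (y) by 8 mm with a wooden handle standing on its middle, 60 mm along x, 16 mm thick in y, from 8 to 56 mm above the frame's underside. This point: middle of the handle, 36 mm above the underside. z up. The same after a half turn: either way round is right. Once hung it is 71 mm above the bench.
- template_under (a point): Centre of the template's underside, same axes. Each solid end plate (y 44 to 122 mm either side) has one round 12 mm through-hole, centres on x = 0 at y = -82 and +82 mm. Between them the frame is open but for a side bar along each long edge (x 41 to 55 mm) and a 16 mm wide cross-bar under the handle, so fingers beside the handle can go down between the bars.
- fixture: Drilling fixture, fixed; origin at the centre of its underside, z up, y along its length. Wooden board 130 (x) by 250 (y) by 18 mm with a stone slab in the middle and two upright steel pins on x = 0, 164 mm apart along y, on one locked carriage. The pins' mid-point lies somewhere from 18 mm to the -y side to 18 mm to the +y side of this origin: it is not measured and must be found.
- slab_top (a point): Centre of the flat top of the fixture's 100 (x) by 92 mm slab, 35 mm above the bench, same axes. The template's underside ends on it, long side along y. The pins, outside the slab, are 10 mm thick; their tops are 57 mm above the bench, flat and 7 mm wide, with a small bevel (1.5 mm wide, 2.5 mm high). The template may press on pins and slab with 60 N at most, at any moment.
- king: Turned stone chess king, 70 mm tall, 32 mm across the foot; origin at the centre of its underside. Bystander: leave it where it stands.
- pawn: Turned stone chess pawn, 45 mm tall, 26 mm across; origin at the centre of its underside. Bystander: leave it where it stands.
- marker: Black marker pen lying flat, 130 x 13 x 13 mm, length along x; origin at the underside. Bystander: leave it where it stands.
- knife: Utility knife lying flat, 170 x 23 x 18 mm, length along x; origin at the underside. Bystander: leave it where it stands.
- file: Flat file with a wooden handle lying flat, 240 x 24 x 20 mm, length along x; origin at the underside. Bystander: leave it where it stands.
- glue_jar: Closed jar, 50 mm across, 60 mm tall; origin at the centre of its underside. Bystander: leave it where it stands.
- offcut: Stone offcut block, 60 x 45 x 30 mm; origin at the centre of its underside. Bystander: leave it where it stands.

How it is judged:
On the way:
1. the template is lifted clear of the bench, as high as the pins (height (world z) of template_grip above 0.085 m), for 0.1 s.
At the end, for the whole second after the job is handed in: The template hangs on both pins and lies flat on the slab: grip point 71 mm (+-2) above the fixture's underside, within 5 mm of the fixture's centre in its x and 22.5 mm in its y, tilt under 0.03 rad, long side along the fixture's y within 0.06 rad (either way round), at rest (under 10 mm/s) (z of template_grip in the frame of fixture between 0.069 and 0.073 m and x of template_grip in the frame of fixture between -0.005 and 0.005 m and y of template_grip in the frame of fixture between -0.0225 and 0.0225 m and angle between template_grip's own z axis and vertical below 0.03 rad and angle between the y axis of template_grip and the y axis of fixture, either way round below 0.06 rad and linear speed of template below 0.01 m/s); the robot touches nothing.
It fails at once if the template is forced against the pins or the slab (more than 60 N) (contact force between template and fixture above 60 N).
It fails at once if a bystander is moved by more than 25 mm (distance of any of king, pawn, marker, knife, file, glue_jar, offcut from where it was at the start of the episode above 0.025 m).
It also fails if it takes over 72 s, if anything falls off the work surface, if the arm or the gripper's body presses on something with over 40 N, if the wrist force passes 120 N, or if a joint passes its speed limit or range.

## Working session

There is one attempt and no reset: what is moved stays moved. The work goes in short steps, Python scripts to look and compute and a tool call to move; the robot and the scene stay as the last step left them, time stands still between calls to the robot, and variables do not carry over. Pictures are saved under pics/ and viewed, at most 10 in all, crops included, and the job is handed in when it is done.

Besides the shell and the picture viewer there is one more tool, called after ">>>" as name(argument=value, ...) on one line, values as JSON. servo_tool: Moves the arm, as the interface text tells. Its arguments: {"type":"object","properties":{"rows":{"type":"array","items":{"type":"number"}},"newtons":{"type":"number"}},"required":["rows"]}

```bash
mkdir -p pics
cat > h.py <<'E'
from rig import robot
import numpy as np, cv2
from scipy.spatial.transform import Rotation as R
def save(p,n): cv2.imwrite('pics/'+n, p["pixels"][:,:,::-1])
def pose(): 
    o=robot.get_obs(); return np.array(o["position"]), R.from_quat(o["tool_rot"]), o
def cam(p,wp=None):
    K=np.array(p["intrinsics"])
    if "mount" in p:
        M=np.array(p["mount"]); t,r=wp
        Rc=r.as_matrix()@M[:3,:3]; c=r.as_matrix()@M[:3,3]+t
    else:
        Rw=cv2.Rodrigues(np.array(p["rvec"]))[0]; Rc=Rw.T; c=-Rw.T@np.array(p["tvec"]).ravel()
    return K,Rc,c
def ray(p,uv,z,wp=None):
    K,Rc,c=cam(p,wp); uv=np.atleast_2d(uv)
    d=(Rc@np.linalg.inv(K)@np.c_[uv,np.ones(len(uv))].T).T
    return c+d*((z-c[2])/d[:,2])[:,None]
E
python3 - <<'E'
from h import *
t,r,o=pose(); print(o["time"],t,r.as_matrix().round(3))
for n in ["scene","side"]:
    p=robot.camera(n); save(p,n+"0.png"); print(n,cam(p)[2])
    for q in ["template_grip","template_under","fixture","slab_top","king","pawn","marker","knife","file","glue_jar","offcut"]:
        l=robot.place_of(p,q); print(q,[(np.round(d["at"],3),round(d["score"],2)) for d in l[:2]])
print(robot.get_obs()["time"])
E
```

```text
0.0 [ 0.24197257 -0.57545786  0.22156147] [[ 0.922  0.387 -0.   ]
 [ 0.387 -0.922  0.002]
 [ 0.    -0.002 -1.   ]]
scene [ 1.49318467 -0.23177364  0.72127284]
template_grip [(array([ 0.486, -0.19 ,  0.036]), 0.93)]
template_under [(array([ 0.487, -0.186,  0.   ]), 0.79)]
fixture [(array([ 0.487, -0.191,  0.035]), 0.25)]
slab_top [(array([0.475, 0.18 , 0.038]), 0.56), (array([ 0.422,  0.004, -0.001]), 0.32)]
king [(array([ 0.423,  0.004, -0.   ]), 0.63), (array([ 0.52 , -0.003, -0.002]), 0.63)]
pawn [(array([ 0.52 , -0.002, -0.004]), 0.69)]
marker [(array([ 0.52 , -0.001, -0.006]), 0.42)]
knife [(array([ 0.774,  0.23 , -0.   ]), 0.84), (array([ 0.759, -0.18 ,  0.002]), 0.64)]
file [(array([ 0.758, -0.179, -0.   ]), 0.94)]
glue_jar [(array([ 0.757,  0.008, -0.002]), 0.85), (array([0.554, 0.462, 0.   ]), 0.57)]
offcut [(array([0.553, 0.459, 0.   ]), 0.79), (array([ 0.523, -0.003, -0.003]), 0.47)]
side [ 0.45665146 -0.67624887  0.51447023]
template_grip [(array([ 0.485, -0.189,  0.039]), 0.87)]
template_under [(array([ 0.488, -0.186, -0.001]), 0.62)]
fixture [(array([0.476, 0.178, 0.   ]), 0.92), (array([0.76 , 0.003, 0.001]), 0.55)]
slab_top [(array([0.476, 0.18 , 0.038]), 0.87)]
king [(array([0.426, 0.003, 0.   ]), 0.83)]
pawn [(array([ 0.65 , -0.016,  0.001]), 0.6)]
marker [(array([0.528, 0.002, 0.   ]), 0.75), (array([ 0.487, -0.187,  0.001]), 0.17)]
knife [(array([0.774, 0.229, 0.   ]), 0.61)]
file [(array([ 0.758, -0.18 , -0.   ]), 0.81)]
glue_jar [(array([ 0.76 ,  0.002, -0.002]), 0.7)]
offcut [(array([0.479, 0.175, 0.   ]), 0.7), (array([ 0.551,  0.46 , -0.   ]), 0.58)]
1.2
```

View pics/scene0.png

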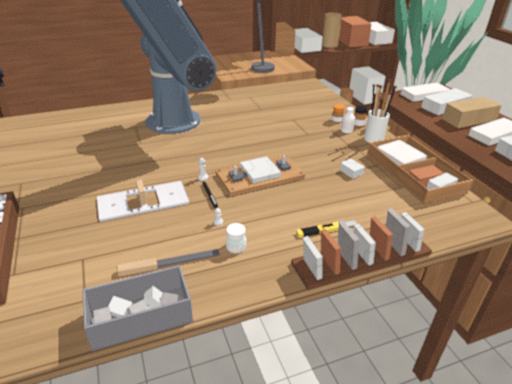

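View pics/side0.png

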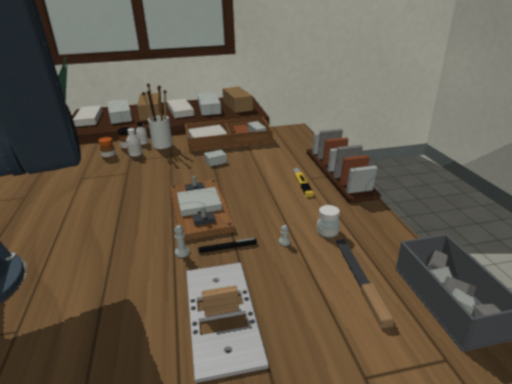

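The scene view shows the template at about (143,200), lying along y, and the fixture at about (260,172) with pins near (236,173) and (285,165). The side view agrees: template holes near (213,281) and (228,350), king (181,240), marker (228,246). I'm moving above the template for a wrist look.

>>> servo_tool(rows=[-1, 0, 0, -0.02, 5.7, -1, 0, 0, -0.02, 5.7, -1, 0, 0, -0.02, 5.7, -1, 0, 0, -0.02, 5.7, -1, 0.02, -0.032, 0, 0])

```text
time: 1.62
position: [0.2602, -0.5521, 0.3071]
tool_rot: [1.0, -0.004, 0.001, 0.007]
ft_force: [1.0, -1.9, 1.9]
grip_width: 0.0867
grip_force: 0.0
```

>>> servo_tool(rows=[-1, 0.02, -0.035, 0, 0, -1, 0.02, -0.035, 0, 0, -1, 0.02, -0.035, 0, 0, -1, 0.02, -0.035, 0, 0, -1, 0.02, -0.035, 0, 0])

```text
time: 2.03
position: [0.3627, -0.3674, 0.3027]
tool_rot: [1.0, -0.0, 0.0, 0.0]
ft_force: [0.6, 0.0, 0.4]
grip_width: 0.0869
grip_force: 0.0
```

>>> servo_tool(rows=[-1, 0.02, -0.035, 0, 0, -1, 0.02, -0.035, 0, 0, -1, 0.02, -0.035, 0, 0, -1, 0.02, -0.035, 0, 0, -1, 0.02, -0.035, 0, 0])

```text
time: 2.45
position: [0.4628, -0.1924, 0.3029]
tool_rot: [1.0, -0.0, 0.0, 0.0]
ft_force: [1.5, -0.9, -0.5]
grip_width: 0.0869
grip_force: 0.0
```

Run:
```python
from h import *
t,r,o=pose(); p=robot.camera("wrist"); save(p,"w1.png"); print(t, p["intrinsics"], p["mount"])
for q in ["template_grip","template_under","king","marker"]:
    print(q,[(np.round(d["at"],3),round(d["score"],2)) for d in robot.place_of(p,q)[:2]])
l=robot.outline_of(p,"template_under")
if l:
    m=l[0]["region"].astype(np.uint8); c=max(cv2.findContours(m,0,2)[0],key=cv2.contourArea)[:,0,:]
    W=ray(p,c.astype(float),0.008,(t,r)); rect=cv2.minAreaRect((W[:,:2]*1000).astype(np.float32)); print(rect)
```

```text
[ 0.46281416 -0.19237493  0.3028695 ] [[271.51216458   0.         256.90518453]
 [  0.         271.51216458 190.55487783]
 [  0.           0.           1.        ]] [[-1.47951278e-03 -9.66324094e-01 -2.57323836e-01  7.13997309e-02]
 [ 9.99998831e-01 -1.33037967e-03 -7.53653950e-04 -2.66298329e-04]
 [ 3.85935570e-04 -2.57324651e-01  9.66324933e-01 -1.62446890e-01]
 [ 0.00000000e+00  0.00000000e+00  0.00000000e+00  1.00000000e+00]]
template_grip [(array([ 0.486, -0.188,  0.033]), 0.59)]
template_under []
king [(array([ 0.427,  0.003, -0.002]), 0.76), (array([0.479, 0.178, 0.034]), 0.66)]
marker [(array([ 0.521, -0.002,  0.   ]), 0.84)]
((486.2622985839844, -185.86737060546875), (244.20327758789062, 109.5967788696289), 89.89301300048828)
```

View pics/w1.png

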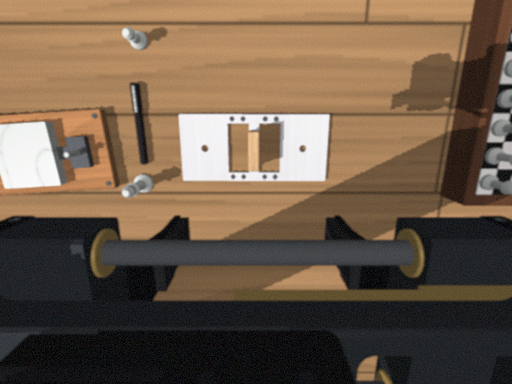

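The wrist view shows the template whole: centre (254,147), holes (205,148) and (303,148), practically square to the world axes. The network outline fits 244x110 mm at (0.486,-0.186). The fixture is on the left and yawed slightly, with a pin at (67,153). Going down to grip.

>>> servo_tool(rows=[0, 0.0235, -0.0065, 0.03, 0, 0, 0, 0, 0.04, 0, 0, 0, 0, 0.04, 0, 0, 0, 0, 0.04, 0, 0, 0, 0, 0.03, 0])

```text
time: 3.17
position: [0.484, -0.189, 0.1199]
tool_rot: [1.0, -0.002, -0.001, -0.001]
ft_force: [-0.1, -1.1, -0.1]
grip_width: 0.0615
grip_force: 0.0
```

>>> servo_tool(rows=[0, 0, 0, 0.03, 0, 0, 0, 0, 0.02, 0, 0, 0, 0, 0.01, 0, 0, 0, 0, 0, 0, 0, 0, 0, 0, 0])

```text
time: 3.58
position: [0.4856, -0.189, 0.0627]
tool_rot: [1.0, -0.001, 0.0, 0.0]
ft_force: [0.4, 0.6, 0.2]
grip_width: 0.044
grip_force: 0.0
```

>>> servo_tool(rows=[0, 0.001, -0.003, 0.02, 0, 0, 0, 0, 0.015, 0, 0, 0, 0, 0.01, 0, 0, 0, 0, 0, 0])

```text
time: 3.92
position: [0.4866, -0.185, 0.0174]
tool_rot: [1.0, -0.0, -0.0, -0.0]
ft_force: [0.0, 0.4, -0.5]
grip_width: 0.0439
grip_force: 0.0
```

Run:
```python
from h import *
t,r,o=pose(); p=robot.camera("wrist"); save(p,"w2.png"); print(t,o["ft_force"],o["time"])
```

```text
[ 0.48664455 -0.18501213  0.01736023] [ 0.03283225  0.44015803 -0.52047787] 3.9167
```

View pics/w2.png

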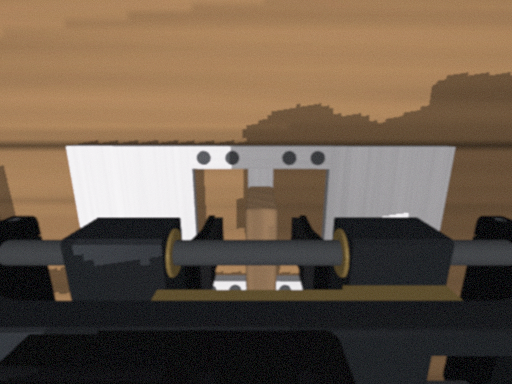

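Fingers (210 and 302) straddle the handle (245–277) inside the frame's opening. Closing and lifting.

>>> servo_tool(rows=[1, 0, 0, 0, 0, 1, 0, 0, 0, 0, 1, 0, 0, 0, 0, 1, 0, 0, 0, 0, 1, 0, 0, 0, 0], newtons=30)

```text
time: 4.38
position: [0.4872, -0.1852, 0.0181]
tool_rot: [1.0, 0.0, 0.001, 0.001]
ft_force: [0.2, -2.6, 0.5]
grip_width: 0.0176
grip_force: 1.3
```

>>> servo_tool(rows=[1, 0, 0, 0, 0, 1, 0, 0, -0.005, 0, 1, 0, 0, -0.015, 0, 1, 0, 0, -0.02, 0, 1, 0, 0, -0.02, 0])

```text
time: 4.8
position: [0.4855, -0.1837, 0.0774]
tool_rot: [1.0, -0.0, -0.002, -0.001]
ft_force: [0.8, -0.2, -2.7]
grip_width: 0.0159
grip_force: 30.0
```

>>> servo_tool(rows=[1, 0, 0, -0.03, 0, 1, 0, 0, -0.03, 0, 1, 0, 0, -0.03, 0, 1, 0, 0, -0.03, 0, 1, 0, 0, 0, 0])

```text
time: 5.22
position: [0.4895, -0.186, 0.2029]
tool_rot: [1.0, 0.0, 0.005, 0.003]
ft_force: [1.2, -1.0, -2.5]
grip_width: 0.0158
grip_force: 30.0
```

>>> servo_tool(rows=[1, -0.006, -0.02, -0.01, 0, 1, -0.01, -0.035, -0.02, 0, 1, -0.011, -0.037, -0.02, 0, 1, -0.011, -0.037, -0.02, 0, 1, -0.011, -0.037, -0.02, 0])

```text
time: 5.63
position: [0.4368, -0.0214, 0.2843]
tool_rot: [1.0, -0.001, -0.002, -0.001]
ft_force: [0.9, -0.1, -3.4]
grip_width: 0.0158
grip_force: 30.0
```

>>> servo_tool(rows=[1, -0.011, -0.037, 0, 0, 1, -0.011, -0.037, 0, 0, 1, -0.011, -0.037, 0, 0, 1, -0.011, -0.037, 0, 0, 1, -0.011, -0.035, 0, 0])

```text
time: 6.05
position: [0.3816, 0.1614, 0.2839]
tool_rot: [1.0, -0.0, -0.002, -0.0]
ft_force: [0.8, 0.5, -2.9]
grip_width: 0.0159
grip_force: 30.0
```

>>> servo_tool(rows=[1, -0.002, -0.015, 0, 0, 1, 0, 0, 0, 0, 1, 0, 0, 0, 0, 1, 0, 0, 0, 0])

```text
time: 6.38
position: [0.3816, 0.1741, 0.2843]
tool_rot: [1.0, -0.0, -0.001, 0.0]
ft_force: [-0.2, -0.8, -3.1]
grip_width: 0.0161
grip_force: 30.0
```

Run:
```python
from h import *
t,r,o=pose(); p=robot.camera("wrist"); save(p,"w3.png"); print(t,r.as_quat(),o["time"])
np.savez("w3.npz",t=t,q=r.as_quat())
for q in ["fixture","slab_top"]:
    print(q,[(np.round(d["at"],3),round(d["score"],2)) for d in robot.place_of(p,q)[:2]])
    l=robot.outline_of(p,q)
    if l:
        m=l[0]["region"].astype(np.uint8); c=max(cv2.findContours(m,0,2)[0],key=cv2.contourArea)[:,0,:]
        print(c.min(0),c.max(0),cv2.minAreaRect((ray(p,c.astype(float),0.018 if q=="fixture" else .035,(t,r))[:,:2]*1000).astype(np.float32)))
```

```text
[0.38159758 0.17412456 0.28428338] [ 9.99999475e-01 -4.06383220e-06 -9.19590093e-04  4.51715509e-04] 6.3833
fixture [(array([0.477, 0.175, 0.001]), 0.8), (array([0.477, 0.175, 0.034]), 0.67)]
[166  48] [338 145] ((477.6803283691406, 178.42581176757812), (130.5859375, 249.5395050048828), 3.3847334384918213)
slab_top [(array([0.479, 0.175, 0.034]), 0.88)]
[167  49] [338 146] ((475.7166442871094, 177.5319061279297), (125.74837493896484, 241.31137084960938), 3.2524445056915283)
```

View pics/w3.png

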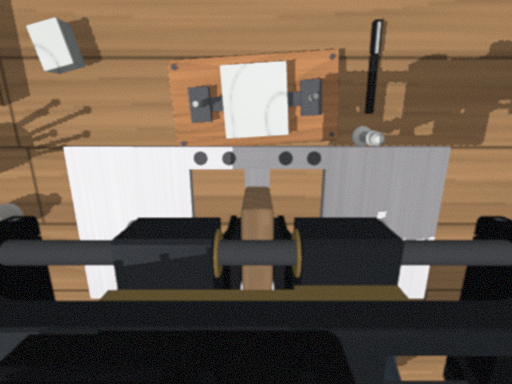

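The board spans (168–340, 48–146), tilted about 3.4° and showing its full 130x250 mm. The slab is at (255,99), and the pins stand on dark blocks near (203,103) and (312,97). Enlarging to get the pin tops.

Run:
```python
import cv2,numpy as np
a=cv2.imread("pics/w3.png"); 
l=cv2.resize(a[80:130,180:230],None,fx=8,fy=8,interpolation=2); r=cv2.resize(a[72:122,290:340],None,fx=8,fy=8,interpolation=2)
cv2.imwrite("pics/w3c.png",np.hstack([l,r]))
```

```text
(no output)
```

View pics/w3c.png

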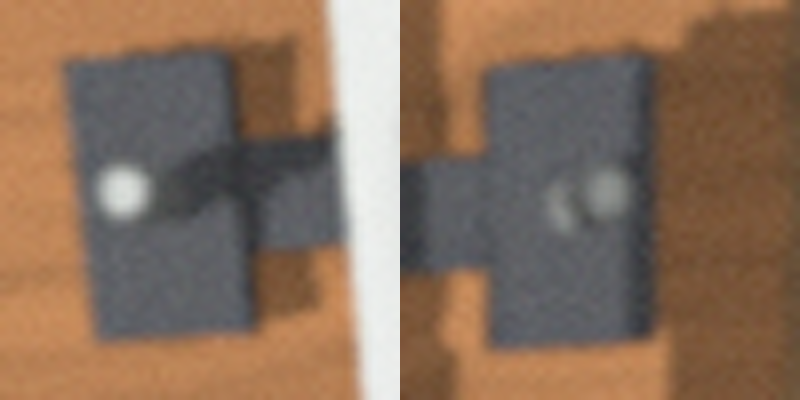

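The left pin top is at crop (125,192), i.e. pixel (195.1,103.5). The right one, in shadow, is at crop (607,190), i.e. pixel (315.4,95.3).

Run:
```python
from h import *
d=np.load("w3.npz"); p=robot.camera("wrist"); wp=(d["t"],R.from_quat(d["q"]))
P=ray(p,np.array([[195.1,103.5],[315.4,95.3]]),0.057,wp)[:,:2]
v=P[0]-P[1]; print(P,np.linalg.norm(v),np.degrees(np.arctan2(-v[0],v[1])),P.mean(0))
f=np.array([.4777,.1784]);a=np.radians(3.38);R2=np.array([[np.cos(a),-np.sin(a)],[np.sin(a),np.cos(a)]])
print("in fixture",R2.T@(P.mean(0)-f), pose()[0], robot.get_obs()["time"])
```

```text
[[0.47220527 0.25884863]
 [0.48258176 0.09485692]] 0.1643196662771813 3.62053484941403 [0.47739351 0.17685277]
in fixture [-0.00039717 -0.00152646] [0.38240157 0.17396335 0.28497797] 6.6833
```

>>> servo_tool(rows=[1, 0.03, -0.003, 0, 0, 1, 0.03, 0, 0, 0, 1, 0.025, 0, 0.02, 0, 1, 0.011, 0, 0.03, -1.5, 1, 0, 0, 0.04, -2])

```text
time: 7.1
position: [0.4853, 0.1775, 0.1966]
tool_rot: [1.0, 0.03, 0.006, -0.001]
ft_force: [1.7, -0.5, -4.7]
grip_width: 0.0158
grip_force: 30.0
```

>>> servo_tool(rows=[1, 0, 0, 0.04, 0, 1, 0, 0, 0.03, 0, 1, 0, 0, 0.02, 0, 1, 0, 0, 0.01, 0, 1, 0, 0, 0, 0])

```text
time: 7.52
position: [0.4771, 0.177, 0.093]
tool_rot: [1.0, 0.03, -0.002, 0.0]
ft_force: [-0.4, -0.1, -2.8]
grip_width: 0.0155
grip_force: 30.0
```

>>> servo_tool(rows=[1, 0, 0, 0, 0, 1, 0, 0, 0, 0, 1, 0, 0, 0, 0])

```text
time: 7.77
position: [0.4796, 0.1779, 0.0967]
tool_rot: [1.0, 0.03, 0.002, -0.0]
ft_force: [0.3, -0.4, -2.7]
grip_width: 0.0157
grip_force: 30.0
```

Run:
```python
from h import *
for i in range(3):
    p=robot.camera("wrist"); t,r,o=pose(); print(t.round(4), r.as_matrix()[:,0].round(4), np.round(o["ft_force"],2), np.round(o["moment"],2))
print(np.degrees(np.arctan2(r.as_matrix()[1,0],r.as_matrix()[0,0])))
```

```text
[0.4794 0.1779 0.0967] [0.9981 0.061  0.0037] [ 0.71  0.39 -3.99] [0.03 0.   0.02]
[0.4792 0.1779 0.0965] [0.9981 0.061  0.0032] [-0.21  0.32 -3.39] [ 0.   -0.03  0.03]
[0.4789 0.1778 0.0963] [0.9981 0.0611 0.0026] [ 0.5  -0.49 -2.76] [ 0.06 -0.    0.03]
3.5005287196695254
```

>>> servo_tool(rows=[1, -0.0005, 0.0009, 0.005, 0, 1, 0, 0, 0.005, 0, 1, 0, 0, 0.003, 0, 1, 0, 0, 0.002, 0, 1, 0, 0, 0, 0])

```text
time: 8.33
position: [0.4772, 0.1767, 0.0793]
tool_rot: [1.0, 0.03, -0.001, 0.0]
ft_force: [0.5, -0.8, -2.6]
grip_width: 0.0157
grip_force: 30.0
```

>>> servo_tool(rows=[1, 0, 0, 0.001, 0, 1, 0, 0, 0, 0, 1, 0, 0, 0.001, 0, 1, 0, 0, 0, 0, 1, 0, 0, 0, 0])

```text
time: 8.75
position: [0.4777, 0.1768, 0.0781]
tool_rot: [1.0, 0.03, 0.0, 0.0]
ft_force: [-0.3, 1.3, -2.6]
grip_width: 0.0157
grip_force: 30.0
```

>>> servo_tool(rows=[1, 0, 0, 0.001, 0, 1, 0, 0, 0.001, 0, 1, 0, 0, 0.001, 0, 1, 0, 0, 0.001, 0, 1, 0, 0, 0, 0])

```text
time: 9.17
position: [0.4775, 0.1767, 0.0738]
tool_rot: [1.0, 0.03, -0.0, 0.0]
ft_force: [0.1, -0.0, -1.7]
grip_width: 0.0154
grip_force: 30.0
```

>>> servo_tool(rows=[1, 0, 0, 0.001, 0, 1, 0, 0, 0, 0, 1, 0, 0, 0.001, 0, 1, 0, 0, 0, 0])

```text
time: 9.5
position: [0.4776, 0.1767, 0.0719]
tool_rot: [1.0, 0.03, -0.0, 0.0]
ft_force: [0.3, 0.0, -2.9]
grip_width: 0.0153
grip_force: 30.0
```

>>> servo_tool(rows=[1, 0, 0, 0.001, 0, 1, 0, 0, 0, 0, 1, 0, 0, 0.001, 0, 1, 0, 0, 0, 0])

```text
time: 9.83
position: [0.4776, 0.1768, 0.0699]
tool_rot: [1.0, 0.03, -0.0, -0.0]
ft_force: [0.6, 0.1, -3.9]
grip_width: 0.0156
grip_force: 30.0
```

Run:
```python
from h import *
t,r,o=pose(); print(t.round(4), r.as_matrix()[:,2].round(4), np.round(o["ft_force"],2), np.round(o["moment"],2))
p=robot.camera("side"); save(p,"s2.png")
K,Rc,c=cam(p); q=Rc.T@(np.array([.4777,.1784,.04])-c); uv=(K@q)[:2]/q[2]; print(uv)
u,v=uv.astype(int); a=p["pixels"][v-45:v+45,u-60:u+60,::-1]; cv2.imwrite("pics/s2c.png",cv2.resize(a,None,fx=6,fy=6,interpolation=2))
```

```text
[0.4776 0.1768 0.0699] [-2.e-04 -0.e+00 -1.e+00] [ 0.56  0.1  -3.88] [ 0.04 -0.06 -0.02]
[198.40884469 195.13828872]
```

View pics/s2c.png

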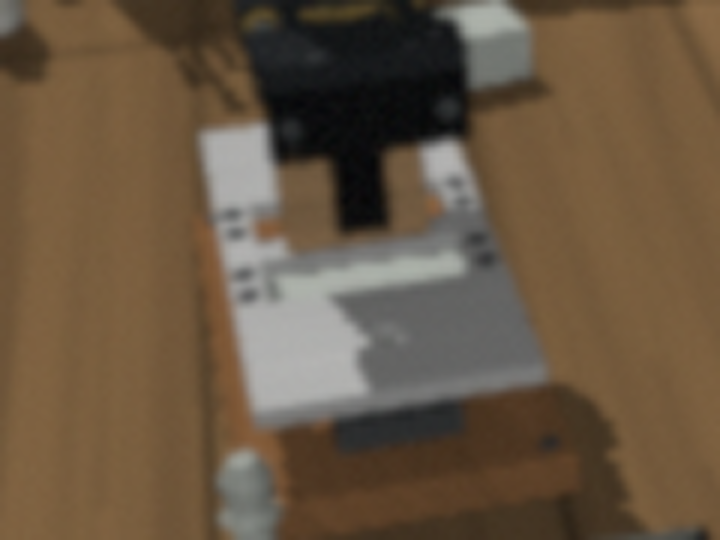

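The template sits level over the fixture, and the near pin's light top shows inside its hole at (390,332) in the crop. There is no contact force 4 mm below pin-top height, so both holes are on the pins. I'm lowering further, gently.

>>> servo_tool(rows=[1, 0, 0, 0.001, 0, 1, 0, 0, 0.001, 0, 1, 0, 0, 0.001, 0, 1, 0, 0, 0.001, 0, 1, 0, 0, 0, 0])

```text
time: 10.3
position: [0.4775, 0.1767, 0.0658]
tool_rot: [1.0, 0.03, -0.0, 0.0]
ft_force: [-0.5, 0.2, -2.7]
grip_width: 0.0162
grip_force: 30.0
```

>>> servo_tool(rows=[1, 0, 0, 0.001, 0, 1, 0, 0, 0.001, 0, 1, 0, 0, 0.001, 0, 1, 0, 0, 0.001, 0, 1, 0, 0, 0, 0])

```text
time: 10.72
position: [0.4775, 0.1767, 0.0618]
tool_rot: [1.0, 0.03, -0.0, 0.0]
ft_force: [-0.7, -0.5, -3.1]
grip_width: 0.0156
grip_force: 30.0
```

>>> servo_tool(rows=[1, 0, 0, 0.001, 0, 1, 0, 0, 0.001, 0, 1, 0, 0, 0.001, 0, 1, 0, 0, 0.001, 0, 1, 0, 0, 0, 0])

```text
time: 11.13
position: [0.4776, 0.1767, 0.0579]
tool_rot: [1.0, 0.03, -0.0, 0.0]
ft_force: [0.3, 0.2, -2.5]
grip_width: 0.0158
grip_force: 30.0
```

>>> servo_tool(rows=[1, 0, 0, 0.001, 0, 1, 0, 0, 0.001, 0, 1, 0, 0, 0.001, 0, 1, 0, 0, 0.0005, 0, 1, 0, 0, 0, 0])

```text
time: 11.55
position: [0.4776, 0.1767, 0.0544]
tool_rot: [1.0, 0.03, -0.0, 0.0]
ft_force: [-0.4, -0.4, -3.5]
grip_width: 0.0158
grip_force: 30.0
```

>>> servo_tool(rows=[1, 0, 0, 0.0005, 0, 1, 0, 0, 0.0005, 0, 1, 0, 0, 0.0005, 0, 1, 0, 0, 0, 0])

```text
time: 11.88
position: [0.4777, 0.1768, 0.0532]
tool_rot: [1.0, 0.03, 0.0, 0.0]
ft_force: [0.4, -0.5, -2.2]
grip_width: 0.0156
grip_force: 30.0
```

>>> servo_tool(rows=[1, 0, 0, 0.0005, 0, 1, 0, 0, 0, 0, 1, 0, 0, 0.0003, 0, 1, 0, 0, 0, 0])

```text
time: 12.22
position: [0.4777, 0.1768, 0.0531]
tool_rot: [1.0, 0.031, 0.0, -0.0]
ft_force: [-1.9, -0.3, 7.1]
grip_width: 0.0157
grip_force: 30.0
```

Force rises by about 10 N at z = 0.053, so the template is on the slab. Letting go.

>>> servo_tool(rows=[0, 0, 0, 0, 0, 0, 0, 0, 0, 0, 0, 0, 0, 0, 0, 0, 0, 0, 0, 0, 0, 0, 0, 0, 0])

```text
time: 12.63
position: [0.4778, 0.1768, 0.0521]
tool_rot: [1.0, 0.03, 0.0, -0.0]
ft_force: [0.2, -0.2, -0.0]
grip_width: 0.0392
grip_force: 0.0
```

>>> servo_tool(rows=[0, 0, 0, 0, 0, 0, 0, 0, -0.005, 0, 0, 0, 0, -0.01, 0, 0, 0, 0, -0.02, 0, 0, 0, 0, -0.03, 0])

```text
time: 13.05
position: [0.476, 0.1764, 0.1168]
tool_rot: [1.0, 0.03, -0.002, 0.0]
ft_force: [-0.1, -0.4, 0.1]
grip_width: 0.0437
grip_force: 0.0
```

>>> servo_tool(rows=[0, 0, 0, -0.04, 0, 0, 0, 0, -0.04, 0, 0, -0.03, 0, -0.03, 0, 0, -0.03, 0, -0.02, 0, 0, -0.03, 0, 0, 0])

```text
time: 13.47
position: [0.3904, 0.1717, 0.2516]
tool_rot: [1.0, 0.03, 0.006, -0.001]
ft_force: [0.6, -0.3, 0.5]
grip_width: 0.0437
grip_force: 0.0
```

Run:
```python
from h import *
for n in ["side","wrist"]:
    t,r,o=pose(); p=robot.camera(n); save(p,n+"9.png")
    print([(np.round(d["at"],3),round(d["score"],2)) for d in robot.place_of(p,"template_grip")[:2]])
    l=robot.outline_of(p,"template_grip")
    if l and n=="wrist":
        c=max(cv2.findContours(l[0]["region"].astype(np.uint8),0,2)[0],key=cv2.contourArea)[:,0,:]
        print(cv2.minAreaRect((ray(p,c.astype(float),.043,(t,r))[:,:2]*1000).astype(np.float32)))
a=cv2.imread("pics/side9.png")[130:280,120:300]; b=cv2.imread("pics/wrist9.png")
cv2.imwrite("pics/fin.png",np.hstack([cv2.resize(a,(400,333)),cv2.resize(b,(400,333))]))
```

```text
[(array([0.479, 0.175, 0.07 ]), 0.71)]
[(array([0.478, 0.175, 0.068]), 0.82)]
((477.60272216796875, 177.5975341796875), (112.69193267822266, 246.51773071289062), 3.459301710128784)
```

View pics/fin.png

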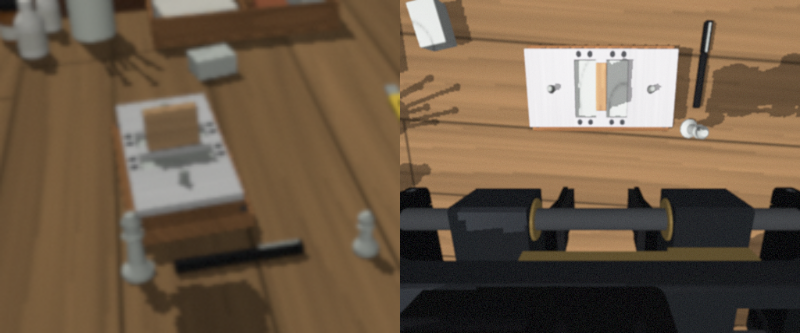

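Both pins stick up through the holes, at (552,89) and (652,89) in the right half. The template lies flat on the slab with the arm clear and the bystanders untouched. Handing in.

```bash
python3 -c "
from rig import robot
print(robot.hand_in())"
```

```text
the job is handed in; nothing more can be done
None
```

The template hangs on both pins, flat on the slab and let go, with the bystanders untouched; the job is handed in at about 14 s, and the hand-in returned no verdict.

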